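Press the grease coupler onto the tilted nipple and hold it

ROBOT

A 7-joint arm with a two-finger parallel gripper is mounted at the origin on a cart in front of the work surface, level with it; the furniture and walls round the work are solid. World frame = base frame: x ahead of the robot, y to its left, z up, the work surface at z = 0. Lengths are in m, angles in rad, forces in N, time in s.
With the tool pointing down it reaches from about 0.35 to 0.9 m from the base axis. Payload 8.1 kg.
Tool frame: the origin (TCP) lies between the finger pads; the fingertips stand ahead of it and the grasp point (between the pads) is the TCP (arm.nose_length is the z of the fingertips in the tool frame, in m); z points along the fingers, y is the line along which they close (so a half turn about z gives the same grasp; the last joint's range is limited). The gripper opens to 92 mm and grips with 3 to 60 N. Pads are 19 mm wide; open, the fingers measure 130 mm over their backs; the gripper's body (75 mm by 190 mm) begins 47 mm behind the grasp point.
Start: joints at [-1.342, 0.434, 0.025, 1.573, -0.012, 1.134, -0.075], TCP at [0.204, 0.591, 0.246] pointing down, gripper open.
Joint ranges: [-2.62, 2.62], [-0.44, 2.09], [-1.27, 1.32], [0.08, 2.57], [-1.32, 4.46], [0.12, 2], [-2.74, 2.74]. Speed limits (rad/s): [2.22, 2.22, 3.01, 3.01, 3.14, 3.14, 3.14].

INTERFACE

Orientations are given as a rotation vector (axis times angle).
In Python, from cell import sensors, optics, arm gives the robot as it stands.
- The arm moves only by the tool arm_command, never from a script. Its argument "deltas" is one flat list of numbers, 7 for each row, row after row: the turn, a rotation vector about the world's x, y, z as a fraction of full scale, then the shift along the world's x, y, z as a fraction of full scale, then the finger opening in mm, from 0 to 91.8. In form: [wx, wy, wz, dx, dy, dz, fingers, wx, wy, wz, dx, dy, dz, fingers, ...]. A call has 1 to 20 rows; each row is the pose to reach, as a shift and turn from the pose commanded when the call began; what a row does not reach only later rows make up. Full scale, the value 1, is 1 m for a shift and 90 degrees for a turn. A row lasts 1/10 s, in which the tool goes at most 50 mm and 8.59 degrees, less where a joint would pass 70% of its speed; a pose out of reach is approached as far as the arm can. A call with a number of a shift or a turn outside -1 to 1 is refused whole. A call with a gripper value outside its range is refused whole. The fingers move at their own pace and stop on an object; "force" is the grip in N (left out, the last holds). Time passes only in rows, so rows that repeat a pose let the fingers close. It gives the time, the measured TCP pose, the force, the opening and the grip force at its end, in the units of the state.
- sensors.observe(): the state, without advancing time (a new reading comes with each control period).
- optics.get_image(name): name is "scene" or "top"; returns the picture (420x560x3 uint8, blue, green, red); there is no depth.
- optics.calibration(name): a dict with "camera_matrix" (3x3 intrinsics, pixels), "D" ([k1, k2, p1, p2, k3] as OpenCV has them; the pictures are not rectified), "rvec" (rotation vector, rad) and "tvec" (3), from world to camera coordinates, as OpenCV has them. Camera axes: x right, y down, z forward; pixel columns grow to the right and rows downward; lengths in m; the calibration is good to about 2 mm. A picture is of the moment at which its call begins. calibration takes no time and is no camera call.
- arm.sign_off(): hands the job in; it is judged then, once.
The state is a dict: "clock": time; "joints": joint angles; "dq": joint speeds; "joint_efforts": joint torques, N m; "position": TCP position; "ee_rot": TCP orientation; "force": force on the tool from outside, world axes, zero at the start; "ft_torque": the same for the moment, N m; "width": opening from 0.0 (shut) to 1.0 (fully open); "gripper_force": force on a finger pad.
Only numpy, scipy, OpenCV 4.12 (cv2) and the standard library are available. Lean on these libraries where they do the work, as an engineer would, in place of code of your own. Each camera call takes 0.05 s, during which the arm holds its last target. There are 200 camera calls.

TASK

Lubricate the microtome carriage: lift the red-handled grease coupler out of its grey stand, pass its snout through the steel eyelet over the carriage's tilted port and press it squarely, in line with the tilted nipple, until both side latches snap over its bead. Then keep pushing so that the sprung brass nipple is pressed all the way in, and finish like that: still gripping the coupler and pushing against the spring, never letting go. Leave the other things on the bench where they are.

Things in the scene. Friction and masses are not known exactly. Their poses are not given: they have to be found in the camera images.
- coupler: Loose push-type grease coupler, 105 mm long, 0.18 kg, round about its z. Origin: centre of its mouth (open end); z runs to its rear. Steel snout 19 mm across to z=45, with a brass bead 25 mm across at z=0.5 to 4.5; bore 14 mm wide, 15 deep; black collar 38 mm across at z=45 to 53 (fingertips may push on it); red grip 26 mm across at z=53 to 105. Starts upright in the stand, mouth 5 mm above the bench.
- eyelet (a point): Centre of the steel eyelet ring fixed round the port's axis, at its mid height: 33 mm out from the port face. Ring 32 mm inside and 40 mm outside diameter, 6 mm thick, square to the axis, on a bracket at the port's +x. The snout passes through it.
- coupler_stand: Grey block 70 x 70 x 50 mm, fixed to the bench, with a 31 mm upright through hole in its middle in which the coupler's snout hangs, the collar resting on its top. Origin: centre of its underside.
- carriage: Grey and aluminium microtome carriage, fixed to the bench, 100 x 72 x 29 mm without its port, yawed at random. Origin: centre of its underside; the port leans towards its own -x.
- port: Tilted lubrication port of the carriage. Origin: centre of its round face (46 mm across), 50 mm above the bench; z is the nipple's axis, pointing out, 25 degrees from vertical towards the carriage's -x (roughly to the right as the robot sees it); y is level. The coupler's mouth meets the nipple at z = 9 mm, is snapped in at z = 6 mm, and is at z = 0.5 mm with the nipple fully in.
- nipple (a joint): How far the brass nipple (9 mm in diameter, tip 24 mm above the port face at rest) is pressed in along the port's axis, in m: 0 at rest, 0.0085 fully in. Spring: about 2 N at 0 and 9 N fully in; it pushes back out when not held.
- latch_left (a joint): Sprung latch in a blue housing at the port's +y, 14 mm above its face (housing to 35 mm from the axis, 21 mm high). In m: 0 at rest (nose 10 mm from the axis), about 0.0025 as the bead passes, back near 0 once snapped behind it. Passing both latches takes some 10 to 15 N along the axis.
- latch_right (a joint): The same at the port's -y.
- bench_timer: White bench timer, 68 x 40 x 58 mm, bystander; origin under its centre.
- tape_roll: Roll of tape lying flat, 98 mm in diameter, 25 mm high, bystander.
- marker_1: Blue and white marker pen lying down, 135 mm long, 16 mm high, bystander.
- petri_dish: Small round dish with cover, 46 mm in diameter, 14 mm high, bystander.
- mould_1: Steel base mould, 24 x 37 x 9 mm, bystander.
- cassette_1: White slotted tissue cassette lying flat, 28 x 40 x 6 mm, bystander.
Not all that is in view belongs to the job. What is shaped like the coupler_stand but purple is not meant.

How it is judged:
By the outcome, as a careful person would: the job done as asked, in the order asked, and still so for the second after the job is handed in, while the arm keeps its last pose, push and grip.
It also fails if it takes over 40 s, if anything falls off the work surface, if the arm or the gripper's body presses on something with over 40 N, if the wrist force passes 120 N, or if a joint passes its speed limit or range.

## Working session

There is one attempt and no reset: what is moved stays moved. The work goes in short steps, Python scripts to look and compute and a tool call to move; the robot and the scene stay as the last step left them, time stands still between calls to the robot, and variables do not carry over. Pictures are saved under pics/ and viewed, at most 10 in all, crops included, and the job is handed in when it is done.

Besides the shell and the picture viewer there is one more tool, called after "Call:" as name(argument=value, ...), one argument or row to a line, values as JSON. arm_command: Moves the arm, as the interface text tells. Its arguments: {"type":"object","properties":{"deltas":{"type":"array","items":{"type":"number"}},"force":{"type":"number"}},"required":["deltas"]}

```bash
mkdir -p pics; ls
python3 - <<'E'
from cell import sensors, optics, arm
import cv2,numpy as np
for n in("scene","top"):
    cv2.imwrite(f"pics/{n}0.png",optics.get_image(n))
    c=optics.calibration(n);R=cv2.Rodrigues(np.array(c["rvec"],float))[0]
    print(n,np.round(c["camera_matrix"],1).tolist(),np.round(c["D"],3),"cam at",np.round(-R.T@np.ravel(c["tvec"]),3),"fwd",np.round(R[2],3))
s=sensors.observe();print(s,arm.nose_length)
E
```

```text
pics
scene [[459.6, 0.0, 277.6], [0.0, 459.6, 205.6], [0.0, 0.0, 1.0]] [-0.112  0.     0.     0.     0.   ] cam at [ 0.089 -0.613  0.769] fwd [ 0.453  0.545 -0.706]
top [[406.9, 0.0, 287.7], [0.0, 406.9, 209.9], [0.0, 0.0, 1.0]] [-0.125  0.     0.     0.     0.   ] cam at [ 0.366 -0.074  0.908] fwd [ 0.209  0.003 -0.978]
{'clock': 0.1, 'joints': array([-1.3415894 ,  0.43514777,  0.02500044,  1.57401509, -0.01157379,
        1.13397411, -0.07510035]), 'dq': array([ 0.00067457, -0.00064706, -0.00087621, -0.00166807, -0.00017218,
       -0.0011209 , -0.00057557]), 'joint_efforts': array([ 4.42510966e-03, -6.69134331e+01,  9.88743715e-01, -3.15146756e+01,
       -6.05080370e-02,  3.74399393e-02,  3.12598263e-05]), 'position': array([0.20352589, 0.59048123, 0.24502371]), 'ee_rot': array([-5.18930633e-01, -3.09836647e+00,  2.19640332e-03]), 'force': array([-0.10226801,  0.33457613, -0.37978336]), 'ft_torque': array([-0.01662034,  0.00124577,  0.02476681]), 'gripper_force': 0.0, 'width': 0.9981193937700691} 0.019
```

View pics/scene0.png

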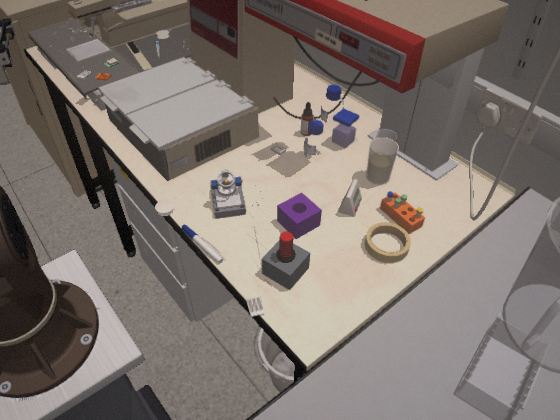

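View pics/top0.png

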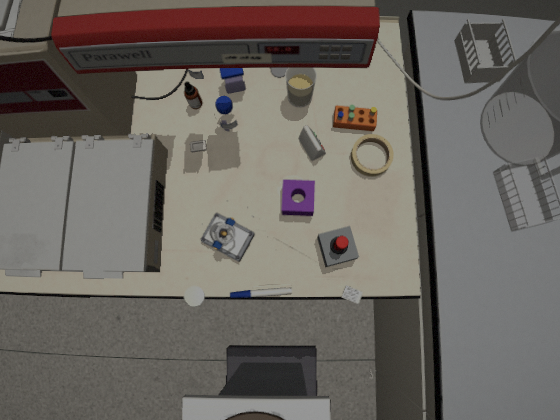

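Scene: the red coupler at (287,243) sits in a dark grey stand at (286,263), and the purple block at (299,215) is the decoy. The carriage with blue latches and eyelet is at (228,193). In the top view they are at (340,245), (298,197) and (228,236). The grey stand is the one meant, by its colour and because it holds the coupler. I'll confirm this in an enlarged crop.

Run:
```python
import cv2,numpy as np
s=cv2.imread("pics/scene0.png");t=cv2.imread("pics/top0.png")
R=lambda im,x,y,w,h,k:cv2.convertScaleAbs(cv2.resize(im[y:y+h,x:x+w],None,fx=k,fy=k,interpolation=cv2.INTER_CUBIC),alpha=1.4)
a=np.hstack([R(s,203,165,50,60,6),R(s,255,225,60,60,6)])  # 300+360
b=np.hstack([R(t,198,208,60,55,5),R(t,312,220,60,55,5)])  
b=cv2.copyMakeBorder(b[:240],0,0,0,a.shape[1]-b.shape[1],cv2.BORDER_CONSTANT)
cv2.imwrite("pics/crop1.png",np.vstack([a,b]));print(np.vstack([a,b]).shape)
```

```text
(600, 660, 3)
```

View pics/crop1.png

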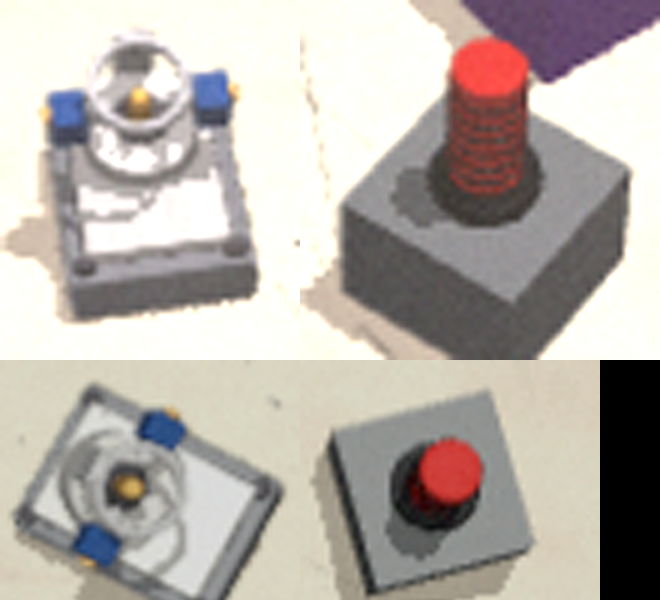

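The crop confirms it: the ribbed red grip stands upright in the dark grey stand. The carriage shows the eyelet, the brass nipple and two blue latches. Next I measure colour centroids in both views.

```bash
cat > h.py <<'E'
import cv2,numpy as np
from cell import optics
C={n:optics.calibration(n) for n in("scene","top")}
K={n:np.array(c["camera_matrix"],float) for n,c in C.items()};D={n:np.array(c["D"],float) for n,c in C.items()}
RV={n:np.array(c["rvec"],float).reshape(3) for n,c in C.items()};T={n:np.array(c["tvec"],float).reshape(3) for n,c in C.items()}
def proj(n,P): return cv2.projectPoints(np.atleast_2d(P).astype(float),RV[n],T[n],K[n],D[n])[0].reshape(-1,2)
def P34(n): return np.hstack([cv2.Rodrigues(RV[n])[0],T[n][:,None]])
def und(n,p): return cv2.undistortPoints(np.array(p,float).reshape(-1,1,2),K[n],D[n]).reshape(-1,2)
def tri(ps,pt):
    X=cv2.triangulatePoints(P34("scene"),P34("top"),und("scene",ps).T,und("top",pt).T);return (X[:3]/X[3]).T
def onz(n,p,z):
    R=cv2.Rodrigues(RV[n])[0];c=-R.T@T[n];d=np.c_[und(n,p),np.ones(len(und(n,p)))]@R;return c+d*((z-c[2])/d[:,2])[:,None]
def blobs(im,lo,hi,box,amin=4):
    x,y,w,h=box;m=cv2.inRange(cv2.cvtColor(im,cv2.COLOR_BGR2HSV),lo,hi);k=np.zeros_like(m);k[y:y+h,x:x+w]=m[y:y+h,x:x+w]
    n,_,st,ce=cv2.connectedComponentsWithStats(k);return [(ce[i].round(2).tolist(),st[i].tolist()) for i in range(1,n) if st[i][4]>=amin]
E
python3 - <<'E'
from h import *
I={n:cv2.imread(f"pics/{n}0.png") for n in C}
B={"scene":((203,165,50,60),(255,225,60,60)),"top":((198,208,60,55),(312,220,60,55))}
for n in C:
    print(n,"blue",blobs(I[n],(100,120,30),(130,255,255),B[n][0]))
    print("  brass",blobs(I[n],(10,110,60),(28,255,255),B[n][0],2))
    print("  red",blobs(I[n],(0,140,110),(8,255,255),B[n][1]))
print(tri([(336.0-0,0)],[(0,0)]).shape)
E
```

```text
scene blue [([237.76, 179.81], [236, 178, 5, 5, 21]), ([213.5, 183.0], [212, 181, 4, 5, 20])]
  brass [([225.85, 182.0], [225, 180, 3, 5, 13]), ([210.0, 183.5], [210, 183, 1, 2, 2])]
  red [([286.18, 236.19], [280, 231, 13, 11, 99])]
top blue [([229.88, 221.62], [226, 219, 9, 7, 40]), ([217.0, 244.43], [213, 241, 9, 8, 47])]
  brass [([223.61, 232.96], [221, 231, 6, 5, 23]), ([215.5, 248.0], [215, 248, 2, 1, 2])]
  red [([341.65, 241.51], [336, 236, 12, 12, 114])]
(1, 3)
```

Run:
```python
from h import *
from scipy.optimize import least_squares
S=[(286.15,236.0),(213.5,183.0),(237.76,179.81),(226.0,181.3),(226,178.5)];Tp=[(341.65,241.51),(217.0,244.43),(229.88,221.62),(223.61,232.96),(222.8,233.0)]
X=tri(S,Tp)
for n,x in zip("red latA latB nip ring".split(),X):
    print(n,x.round(4))
for i in range(5): print(np.abs(proj("scene",X[i])-S[i]).max().round(2),end=" ")
m=(X[1]+X[2])/2;d=X[2]-X[1];print("mid",m.round(4),"d",d.round(4),np.linalg.norm(d).round(4))
def frame(p):
    x,y,a=p;s,c=np.sin(np.radians(25)),np.cos(np.radians(25))
    ux=np.array([np.cos(a),np.sin(a),0]);yy=np.array([-np.sin(a),np.cos(a),0]);z=-s*ux+c*np.array([0,0,1]);return np.array([x,y,.05]),np.cross(yy,z),yy,z
def res(p,r=False):
    o,_,yy,z=frame(p);P=np.array([o+.014*z+.028*yy,o+.014*z-.028*yy,o+.024*z,o+.033*z])
    # order left,right
    e=[]
    for n,U in(("scene",S),("top",Tp)):
        Q=np.array([U[1],U[2],U[3],U[4]]);e.append(proj(n,P)-Q)
    return np.array(e).ravel()
for a0 in np.linspace(0,6,7):
    f=least_squares(res,[m[0],m[1],a0])
    print(f.x.round(4),np.degrees(f.x[2])%360,f.cost.round(2))
f0=min((least_squares(res,[m[0],m[1],a]) for a in np.linspace(0,6,7)),key=lambda f:f.cost)
print(f0.fun.reshape(2,4,2).round(1).tolist(),frame(f0.x))
o,ux,yy,z=frame(f0.x);t=np.linspace(0,2*np.pi,80)
ring=lambda r,h:o+h*z+r*(np.cos(t)[:,None]*ux+np.sin(t)[:,None]*yy)
out=[]
for n,(x0,y0) in(("scene",(203,165)),("top",(198,208))):
    k=7;im=cv2.resize(cv2.imread(f"pics/{n}0.png")[y0:y0+60,x0:x0+55],None,fx=k,fy=k,interpolation=cv2.INTER_CUBIC)
    P=lambda q:np.round(((proj(n,q)-(x0,y0)+.5)*k-.5)).astype(np.int32)
    for r,h,c in((.02,.036,(0,0,255)),(.016,.036,(0,0,255)),(.023,0,(0,255,0)),(.0045,.024,(255,0,255))): cv2.polylines(im,[P(ring(r,h))],True,c,1)
    # housing boxes and carriage rectangle
    for s in(1,-1): cv2.polylines(im,[P([o+a*z+s*b*yy for a,b in((.0035,.02),(.0035,.035),(.0245,.035),(.0245,.02))])],True,(255,255,0),1)
    out.append(im)
cv2.imwrite("pics/fit1.png",np.hstack(out))
```

```text
red [ 0.4728 -0.178   0.1083]
latA [0.4725 0.0769 0.0657]
latB [0.5213 0.0508 0.066 ]
nip [0.4971 0.0634 0.0663]
ring [0.4966 0.0632 0.0751]
0.13 0.31 0.09 0.06 0.37 mid [0.4969 0.0639 0.0658] d [ 0.0488 -0.0261  0.0003] 0.0553
[0.5009 0.0711 1.0801] 61.884968245468805 3.66
[0.5009 0.0711 1.0801] 61.8849681169138 3.66
[0.5009 0.0711 1.0801] 61.88497324463299 3.66
[0.5009 0.0711 1.0801] 61.884972072869076 3.66
[0.5009 0.0711 1.0801] 61.884971701192924 3.66
[0.5009 0.0711 7.3633] 61.884968925839985 3.66
[0.5009 0.0711 7.3633] 61.884968967077384 3.66
[[[0.2, 0.3], [0.2, 0.4], [-0.2, -1.3], [-0.3, -0.1]], [[-0.9, 0.1], [-0.7, -0.3], [0.1, 0.2], [1.9, 0.4]]] (array([0.50086938, 0.07112357, 0.05      ]), array([0.42709146, 0.79936643, 0.42261826]), array([-0.88200327,  0.47124328,  0.        ]), array([-0.19915602, -0.37275069,  0.90630779]))
```

View pics/fit1.png

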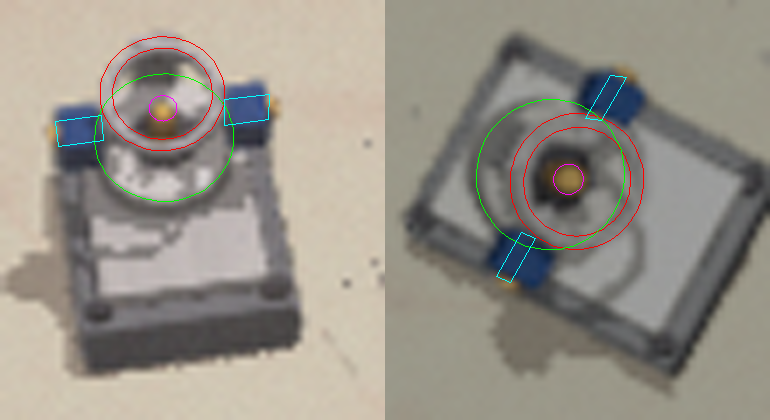

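Top and scene agree: the coupler's rear is at (0.473, -0.178, 0.108). The overlay fits the carriage well, so the port is near (0.501, 0.071) and leans along world (-0.20, -0.37, 0.91). The ring in the top view is faint, so I'll refine with the coupler in hand. Now I move above the coupler.

Call:
arm_command(
  deltas=[0,0,-0.09,0.05,-0.02,0.03,80,0,0,-0.18,0.1,-0.05,0.05,80,0,0,-0.27,0.14,-0.08,0.06,80,0,0,-0.36,0.18,-0.11,0.06,80,0,0,-0.45,0.21,-0.15,0.06,80,0,0,-0.54,0.23,-0.19,0.06,80,0,0,-0.63,0.25,-0.23,0.06,80,0,0,-0.72,0.26,-0.28,0.06,80,0,0,-0.81,0.27,-0.33,0.06,80,0,0,-0.9,0.27,-0.38,0.06,80,0,0,-1,0.27,-0.43,0.06,80,0,0,-1,0.27,-0.48,0.05,80,0,0,-1,0.27,-0.53,0.04,80,0,0,-1,0.27,-0.58,0.03,80,0,0,-1,0.27,-0.63,0.01,80,0,0,-1,0.27,-0.68,-0.01,80,0,0,-1,0.27,-0.73,-0.02,80,0,0,-1,0.27,-0.768,-0.03,80,0,0,-1,0.27,-0.768,-0.04,80,0,0,-1,0.27,-0.768,-0.05,80],
)

```text
clock: 2.1
position: [0.4727, -0.1799, 0.1949]
ee_rot: [2.562, 1.817, -0.002]
force: [-0.2, 0.1, -0.2]
width: 0.871
gripper_force: 0.0
```

Call:
arm_command(
  deltas=[0,0,-0.05,-0.001,0,-0.01,80,0,0,-0.1,-0.001,0,-0.02,80,0,0,-0.1,-0.001,0,-0.04,80,0,0,-0.1,-0.001,0,-0.06,80,0,0,-0.1,-0.001,0,-0.08,80,0,0,-0.1,-0.001,0,-0.095,80,0,0,-0.1,-0.001,0,-0.107,80,0,0,-0.1,-0.001,0,-0.115,80,0,0,-0.1,-0.001,0,-0.115,80],
)

```text
clock: 3.0
position: [0.4722, -0.1764, 0.08]
ee_rot: [-2.692, -1.618, 0.001]
force: [0.3, 0.2, 0.3]
width: 0.87
gripper_force: 0.0
```

Run:
```python
from h import *
from cell import sensors
from scipy.spatial.transform import Rotation as R
a=optics.get_image("scene");b=optics.get_image("top");s=sensors.observe()
print(s["position"].round(4),R.from_rotvec(s["ee_rot"]).as_matrix().round(3).tolist(),s["force"].round(2),s["joints"].round(2),s["clock"])
cv2.imwrite("pics/g1.png",np.hstack([cv2.resize(a[170:310,200:340],None,fx=2.8,fy=2.8),cv2.resize(b[170:310,270:410],None,fx=2.8,fy=2.8)]))
```

```text
[ 0.4729 -0.177   0.081 ] [[0.47, 0.883, 0.0], [0.883, -0.47, 0.0], [0.0, 0.0, -1.0]] [-0.93  0.19  0.7 ] [-0.18  0.51  0.6   2.08 -0.45  0.68  0.22] 3.1
```

View pics/g1.png

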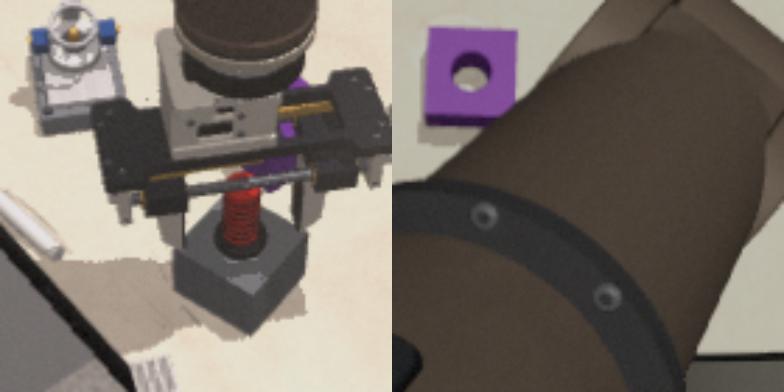

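Both fingers straddle the red grip just above the collar, clear of the stand. I close and then lift.

Call:
arm_command(
  deltas=[0,0,0,0,0,-0.002,60,0,0,0,0,0,-0.002,40,0,0,0,0,0,-0.002,10,0,0,0,0,0,-0.002,10,0,0,0,0,0,-0.002,10,0,0,0,0,0,-0.002,10,0,0,0,0,0,-0.002,10,0,0,0,0,0,-0.002,10],
  force=55,
)

```text
clock: 3.9
position: [0.4727, -0.1771, 0.0788]
ee_rot: [2.693, 1.618, 0.0]
force: [0.4, -0.5, -0.2]
width: 0.272
gripper_force: 55.0
```

Call:
arm_command(
  deltas=[0,0,0,0,0,0.01,10,0,0,0,0,0,0.03,10,0,0,0,0,0,0.06,10,0,0,0,0,0,0.09,10,0,0,0,0,0,0.115,10,0.06,-0.03,0,0,0.03,0.12,10,0.12,-0.06,0,0,0.06,0.12,10,0.18,-0.09,0,0,0.1,0.12,10,0.24,-0.13,0,0,0.13,0.12,10,0.245,-0.131,0,-0.003,0.16,0.12,10,0.245,-0.131,0,-0.003,0.18,0.115,10,0.245,-0.131,0,-0.003,0.189,0.115,10,0.245,-0.131,0,-0.003,0.189,0.115,10,0.245,-0.131,0,-0.003,0.189,0.115,10,0.245,-0.131,0,-0.003,0.189,0.115,10],
)

```text
clock: 5.4
position: [0.47, 0.0108, 0.194]
ee_rot: [-2.46, -1.476, -0.546]
force: [-0.4, 0.3, -1.1]
width: 0.276
gripper_force: 55.0
```

Run:
```python
from h import *
from cell import sensors
from scipy.spatial.transform import Rotation as R
a=optics.get_image("scene");b=optics.get_image("top");s=sensors.observe()
cv2.imwrite("pics/s2.png",a);cv2.imwrite("pics/t2.png",b)
print(s["position"].round(4),R.from_rotvec(s["ee_rot"]).as_matrix().round(4).tolist(),s["force"].round(2),s["joints"].round(2),s["clock"],s["width"])
r=lambda i,x,y,w,h,k:cv2.resize(i[y:y+h,x:x+w],None,fx=k,fy=k,interpolation=cv2.INTER_CUBIC)
cv2.imwrite("pics/g2.png",np.hstack([r(a,190,110,70,110,5.4),r(b,190,180,70,110,5.4)]))
```

```text
[0.4699 0.011  0.1939] [[0.4264, 0.8822, 0.2], [0.7999, -0.4709, 0.3721], [0.4224, 0.0014, -0.9064]] [-0.24 -0.35 -2.66] [-0.26  0.21  0.5   2.19 -0.77  0.8   0.29] 5.5 0.2795293141069696
```

View pics/g2.png

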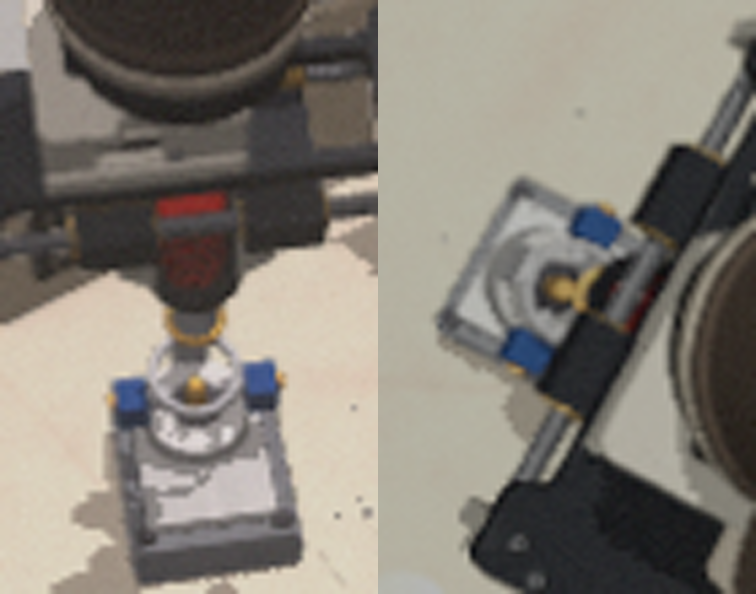

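```bash
cat > fit.py <<'E'
from h import *
from scipy.optimize import least_squares
def frame(p):
    x,y,a=p[:3];s,c=np.sin(np.radians(25)),np.cos(np.radians(25))
    ux=np.array([np.cos(a),np.sin(a),0]);yy=np.array([-np.sin(a),np.cos(a),0]);z=-s*ux+c*np.array([0,0,1]);return np.array([x,y,.05]),np.cross(yy,z),yy,z
S=np.array([(213.5,183.0),(237.76,179.81),(226,178.5)]);Tp=np.array([(217.0,244.43),(229.88,221.62),(223.61,232.96)])
def res(p):
    o,_,yy,z=frame(p);h,r=p[3:];P=np.array([o+h*z+r*yy,o+h*z-r*yy]);
    return np.r_[(proj("scene",np.vstack([P,o+.033*z]))-S).ravel(),(proj("top",np.vstack([P,o+.024*z]))-Tp).ravel()]
f=least_squares(res,[.5,.07,1.08,.018,.028],x_scale=[.01,.01,.1,.01,.01])
E
python3 - <<'E'
from fit import *
print(f.x.round(4),np.degrees(f.x[2]),f.fun.round(2))
o,ux,yy,z=frame(f.x);print(z)
t=np.linspace(0,2*np.pi,80)
def circ(o,ux,uy): return lambda r,c:o+c+r*(np.cos(t)[:,None]*ux+np.sin(t)[:,None]*uy)
from cell import sensors
from scipy.spatial.transform import Rotation as R
s=sensors.observe();M=R.from_rotvec(s["ee_rot"]).as_matrix();m=s["position"]+.074*M[:,2]
out=[]
for n,fn,(x0,y0) in(("scene","s2",(205,155)),("top","t2",(203,215))):
    k=10;I=cv2.imread(f"pics/{fn}.png");im=cv2.resize(I[y0:y0+45,x0:x0+40],None,fx=k,fy=k,interpolation=cv2.INTER_CUBIC)
    P=lambda q:np.round(((proj(n,q)-(x0,y0)+.5)*k-.5)).astype(np.int32)
    c=circ(o,ux,yy)
    for r,h,col in((.02,.036,(0,0,255)),(.016,.036,(0,0,255)),(.023,0,(0,255,0)),(.0045,.024,(255,0,255))): cv2.polylines(im,[P(c(r,h*z))],True,col,1)
    b=circ(m,M[:,0],M[:,1]);
    for h in(.0005,.0045): cv2.polylines(im,[P(b(.0125,-h*M[:,2]))],True,(255,255,0),1)
    out.append(im)
cv2.imwrite("pics/fit2.png",np.hstack(out))
E
```

```text
[0.5007 0.0706 1.0836 0.0174 0.0277] 62.08807836691323 [ 0.37 -0.16  0.13 -0.09 -0.19  0.02 -0.23  0.16 -0.18 -0.07  0.35  0.23]
[-0.19783339 -0.37345434  0.90630779]
```

View pics/fit2.png

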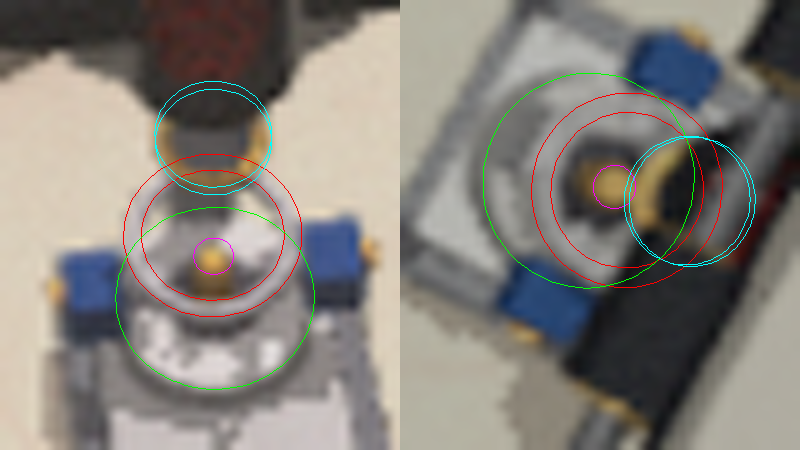

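The overlay matches both views. The eyelet (red) and nipple (magenta) models sit on their images, and the predicted bead (cyan) lies within about 0.8 px of the visible brass bead. I advance along the axis to just outside the ring and check again.

Call:
arm_command(
  deltas=[0,0,0,0.002,0.004,-0.009,10,0,0,0,0.004,0.008,-0.018,10,0,0,0,0.005,0.011,-0.027,10,0,0,0,0.0073,0.0152,-0.036,10,0,0,0,0.0073,0.0152,-0.036,10,0,0,0,0.0073,0.0152,-0.036,10],
)

```text
clock: 6.1
position: [0.4767, 0.0272, 0.1573]
ee_rot: [-2.458, -1.476, -0.544]
force: [-1.8, -0.6, -1.2]
width: 0.274
gripper_force: 55.0
```

```bash
cat > look.py <<'E'
import sys
from fit import *
from cell import sensors
from scipy.spatial.transform import Rotation as R
L=float(sys.argv[2]) if len(sys.argv)>2 else .074
o,ux,yy,z=frame(f.x);t=np.linspace(0,2*np.pi,80)
I={n:optics.get_image(n) for n in("scene","top")}
s=sensors.observe();M=R.from_rotvec(s["ee_rot"]).as_matrix();m=s["position"]+L*M[:,2];d=m-o
print("t",s["clock"],"mouth in port xyz mm",(1e3*np.array([d@ux,d@yy,d@z])).round(2),"tilt err deg",np.degrees(np.arccos(-M[:,2]@z)).round(2),"F",s["force"].round(1),"axial",(s["force"]@z).round(1),"w",s["width"].round(3))
circ=lambda o,a,b,r:o+r*(np.cos(t)[:,None]*a+np.sin(t)[:,None]*b)
out=[]
for n,(x0,y0) in(("scene",(205,155)),("top",(203,215))):
    k=10;im=cv2.resize(I[n][y0:y0+45,x0:x0+40],None,fx=k,fy=k,interpolation=cv2.INTER_CUBIC);im=cv2.convertScaleAbs(im,alpha=1.3)
    P=lambda q:np.round(((proj(n,q)-(x0,y0)+.5)*k-.5)).astype(np.int32)
    for q,c in((circ(o+.036*z,ux,yy,.02),(0,0,255)),(circ(m-.0025*M[:,2],M[:,0],M[:,1],.0125),(255,255,0)),(circ(m-.053*M[:,2],M[:,0],M[:,1],.019),(0,255,0))): cv2.polylines(im,[P(q)],True,c,1)
    out.append(im)
cv2.imwrite(f"pics/{sys.argv[1]}.png",np.hstack(out))
E
python3 look.py fit3
```

```text
Traceback (most recent call last):
  File "look.py", line 9, in <module>
    print("t",s["clock"],"mouth in port xyz mm",(1e3*np.array([d@ux,d@yy,d@z])).round(2),"tilt err deg",np.degrees(np.arccos(-M[:,2]@z)).round(2),"F",s["force"].round(1),"axial",(s["force"]@z).round(1),"w",s["width"].round(3))
                                                                                                                                                                                                              ^^^^^^^^^^^^^^^^
AttributeError: 'float' object has no attribute 'round'
```

```bash
sed -i 's/s\["width"\].round(3)/round(s["width"],3)/; s/(s\["force"\]@z).round(1)/round(float(s["force"]@z),1)/' look.py; python3 look.py fit3
```

```text
t 6.3 mouth in port xyz mm [ 0.73  0.18 44.94] tilt err deg 0.14 F [ 0.4  0.5 -1.5] axial -1.7 w 0.276
```

View pics/fit3.png

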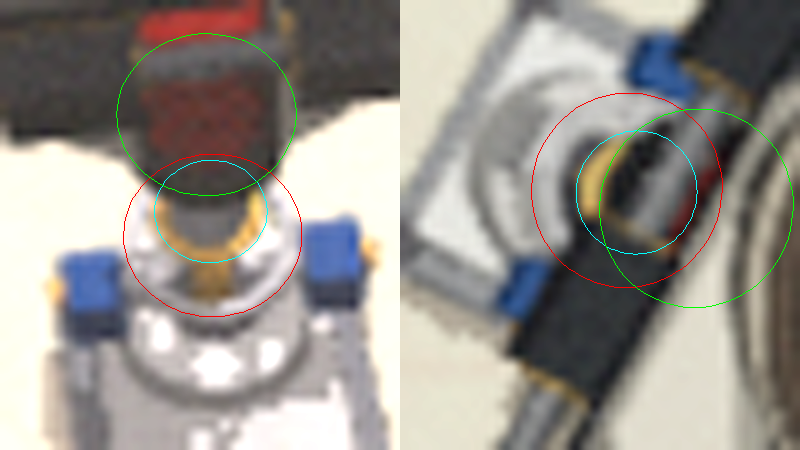

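Predicted and visible bead now coincide in both views: the bottom is at y≈263 in scene and the left edge at x≈578 in top. The bead is inside the eyelet outline. I go through the ring with a small x correction.

Call:
arm_command(
  deltas=[0,0,0,0.0006,0.0012,-0.005,10,0,0,0,0.0016,0.003,-0.0095,10,0,0,0,0.0026,0.0049,-0.014,10,0,0,0,0.0036,0.0068,-0.0185,10,0,0,0,0.0046,0.0087,-0.023,10,0,0,0,0.0046,0.0087,-0.023,10],
)

```text
clock: 6.9
position: [0.4812, 0.0362, 0.134]
ee_rot: [-2.458, -1.477, -0.544]
force: [-0.9, 0.4, -1.7]
width: 0.277
gripper_force: 55.0
```

```bash
python3 look.py fit4
```

```text
t 7.0 mouth in port xyz mm [-0.32  0.63 19.43] tilt err deg 0.08 F [-0.2  0.  -1.6] axial -1.4 w 0.275
```

View pics/fit4.png

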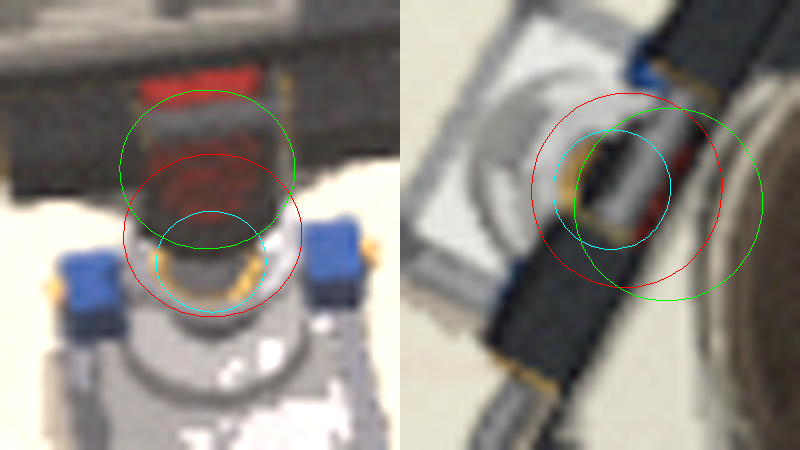

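The bead is through the eyelet: the ring's front rim now hides its bottom at (212,300). The mouth is at about 19 mm with no contact force, so the nipple tip is inside the bore. I push on slowly.

Call:
arm_command(
  deltas=[0,0,0,0.0008,0.0007,-0.002,10,0,0,0,0.0012,0.0015,-0.004,10,0,0,0,0.0016,0.0023,-0.006,10,0,0,0,0.0021,0.0032,-0.008,10,0,0,0,0.0027,0.0041,-0.0103,10,0,0,0,0.0027,0.0041,-0.0103,10],
)

```text
clock: 7.6
position: [0.4843, 0.0402, 0.1239]
ee_rot: [-2.458, -1.477, -0.545]
force: [5.4, 3.7, -11.0]
width: 0.277
gripper_force: 55.0
```

```bash
python3 look.py fit5
```

```text
t 7.7 mouth in port xyz mm [-0.06  0.17  7.56] tilt err deg 0.08 F [  4.7   3.  -10.5] axial -11.6 w 0.274
```

The axial force reads -11.6 N, meaning the tool is being pulled in: the latch noses are drawing the bead past the crest. I continue in small steps along the axis.

Call:
arm_command(
  deltas=[0,0,0,0.0003,0.0006,-0.0014,10,0,0,0,0.0006,0.0011,-0.0027,10,0,0,0,0.0006,0.0011,-0.0027,10],
)

```text
clock: 8.0
position: [0.4849, 0.041, 0.1218]
ee_rot: [-2.458, -1.476, -0.546]
force: [-0.8, -1.1, 1.9]
width: 0.28
gripper_force: 55.0
```

```bash
python3 look.py fit6
```

```text
t 8.1 mouth in port xyz mm [-0.05 -0.05  5.38] tilt err deg 0.11 F [-0.7 -1.2  2. ] axial 2.4 w 0.276
```

Now the axial force is +2.4 N (about 4 N with the coupler's weight), which matches being snapped in with the nipple spring pushing back at 5.4 mm. I press the nipple home.

Call:
arm_command(
  deltas=[0,0,0,0.0003,0.0006,-0.0014,10,0,0,0,0.0006,0.0011,-0.0027,10,0,0,0,0.0008,0.0015,-0.0036,10,0,0,0,0.001,0.0018,-0.0045,10,0,0,0,0.001,0.0018,-0.0045,10],
)

```text
clock: 8.6
position: [0.4859, 0.0428, 0.1173]
ee_rot: [-2.458, -1.476, -0.546]
force: [-2.1, -2.0, 5.5]
width: 0.278
gripper_force: 55.0
```

```bash
python3 look.py fit7
```

```text
t 8.7 mouth in port xyz mm [-0.05 -0.12  0.35] tilt err deg 0.11 F [-1.5 -2.8  6.4] axial 7.2 w 0.271
```

Call:
arm_command(
  deltas=[0,0,0,0.0001,0.0002,-0.0005,10,0,0,0,0.0002,0.0004,-0.0009,10,0,0,0,0.0002,0.0004,-0.0009,10],
)

```text
clock: 9.0
position: [0.4861, 0.0428, 0.117]
ee_rot: [-2.458, -1.476, -0.547]
force: [-6.0, -6.0, 16.6]
width: 0.278
gripper_force: 55.0
```

```bash
python3 look.py fit8
```

```text
t 9.1 mouth in port xyz mm [-0.07 -0.25  0.  ] tilt err deg 0.14 F [-6.3 -6.  16.7] axial 18.6 w 0.276
```

The force rose to about 19 N with only 0.35 mm of motion, so this is the hard stop. One last look.

View pics/fit8.png

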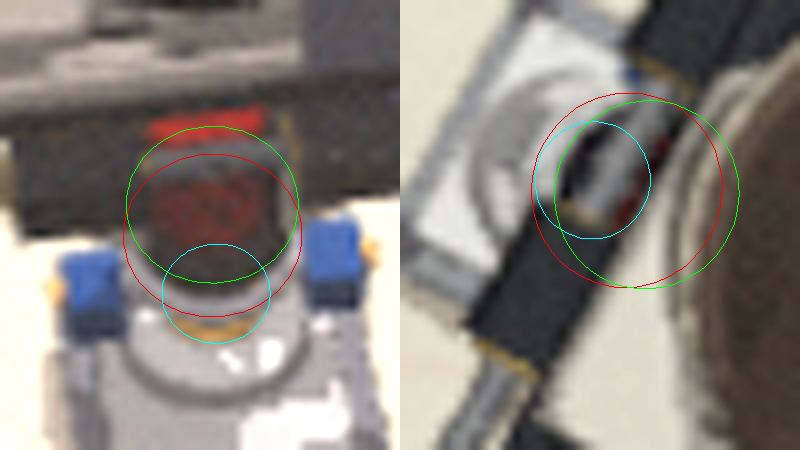

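The bead shows at the port face, around (212,335) in the left crop, below the eyelet. The collar sits just above the ring, and the grip and push are holding. Handing in.

```bash
python3 -c "
from cell import arm,sensors
print(arm.sign_off());s=sensors.observe();print(s['clock'],s['force'].round(1),s['gripper_force'])"
```

```text
the job is handed in; nothing more can be done
None
the job is handed in; nothing more can be done
```

I handed the job in at about 9 s: the coupler went through the eyelet and, going by the force readings and the last picture, is snapped over the bead with the nipple fully in, still gripped at 55 N and pushed with about 19 N.

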